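# Unload the drill jig

### The job

The steel plate in the drill jig is finished: swing the jig's hinged clamp bar right up and back past upright and leave it open, then draw the plate by its free end straight out of the guides onto the run-out bed and let go of it there, lying flat. Then take it afresh across its middle, lift it and lay it squarely and flat on top of the pile of drilled plates in the green cradle, lowering it into place, not dropping it. Leave the blanks in the red cradle, the plates already in the green one and everything else on the bench where they are.

Things in the scene. Friction and masses are not known exactly. Their poses are not given: they have to be found in the camera images.
- jig: Fixed drill jig, grey base 300 x 120 x 12 mm. Origin: centre of its underside; x along the slide, z up; the plate comes out towards -x. A bed 34 mm wide, top at z 36 mm, runs the whole length. At the rear, x +40 to +150 mm, two dark guides 12 mm thick, 53 mm apart, stand flush with the plate's top (z 46 mm); stop at x +150 mm, z up to 52 mm.
- runout (a point): Centre line of the jig's open run-out, on the bed's top: jig x -55, z 36 mm; axes as the jig's. The run-out is jig x -150 to +40 mm; beside the bed nothing stands above the base plate (z 12 mm), so fingers can go down beside a plate lying on it. A plate centred here is clear of the guides by 15 mm.
- clamp_bar (a joint): Angle of the jig's hinged steel clamp bar with two brass drill bushes, rad: 0 = shut across the plate (as at the start), 1.57 = upright, 1.85 = open against its stop. Stiff hinge: the bar stays where it is left; about 5 N at the handle moves it. Bar 42 mm wide, 13 mm thick.
- clamp_handle (a point): Centre of the black T-handle at the end of the clamp bar: a cylinder 26 mm in diameter and 40 mm long with flat ends, its axis parallel to the hinge axis, 159 mm from it, on a 12 mm round neck; the bar ends 53 mm before it. With the bar shut it is 53 mm above the bench, over bare bench beside the jig (jig x +115, y +105 mm).
- clamp_hinge (a point): Point on the clamp bar's hinge axis, in line with the handle: jig x +115, y -54, z 53 mm. The axis runs along the jig's x; as the bar opens the handle goes from the jig's +y side up and over towards its -y side.
- plate: The finished steel plate in the jig, 160 x 50 x 10 mm, about 0.6 kg, two 12 mm holes across one end. Origin: centre of its underside; x along its length towards the holed end, z up. At the start it lies on the bed in the guides at jig x about +66 mm, x along the jig's, holed end under the bar, about 54 mm of its free end sticking out over the run-out.
- cradle_drilled: Green cradle fixed to the bench. Origin: centre of its underside; x along the plates, z up. Base 196 x 88 x 10 mm. Upstands to z 52 mm: one at each end (inner faces x +-84.5 mm), two on each side (x +-53 to +-71 mm, inner faces y +-28.5 mm); the long sides are open between x -53 and +53 mm for fingers. Two drilled plates lie in it.
- pile_top (a point): Centre of the green cradle at the height of the pile's top, 30 mm above the bench: where the centre of the next plate's underside belongs.
- cradle_blanks: Red cradle, the same in shape, holding three blank plates (no holes). The cradles may have changed places.
- drilled_1: Lower drilled plate in the green cradle, same size as the plate.
- drilled_2: Upper drilled plate in the green cradle; its top is 30 mm above the bench.
- blank_1: Bottom blank in the red cradle.
- blank_2: Middle blank in the red cradle.
- blank_3: Top blank in the red cradle; its top is 40 mm above the bench.
- cordless_drill: Bystander: blue cordless drill lying on its side, 250 x 184 mm, 62 mm high. Origin: on the bench, at the middle of its grip.
- hammer: Bystander: hammer lying flat, 280 mm long, 26 mm high. Origin: middle of its length, on the bench.
- wrench: Bystander: steel wrench lying flat, 190 mm long, 8 mm high. Origin: middle of its length, on the bench.
- tape_measure: Bystander: yellow tape measure, 72 x 42 x 68 mm. Origin: centre of its underside.
- try_square: Bystander: try square lying flat, stock 130 mm, blade 210 mm, 16 mm high. Origin: under the middle of its stock.
- paste_tin: Bystander: squat round tin of cutting paste, 72 mm across, 62 mm tall. Origin: centre of its underside.
Not all that is in view belongs to the job. Leave any orange or yellow look-alike of the plate alone. Leave any blue look-alike of the drilled_2 alone.

How it is judged:
By the outcome, as a careful person would: the job done as asked, in the order asked, and still so for the second after the job is handed in, with the robot touching nothing.
It also fails if it takes over 61 s, if anything falls off the work surface, if the arm or the gripper's body presses on something with over 40 N, if the wrist force passes 120 N, or if a joint passes its speed limit or range.

### The arm

A 6-joint arm with a two-finger parallel gripper is mounted at the origin on the work surface. World frame = base frame: x ahead of the robot, y to its left, z up, the work surface at z = 0. Lengths are in m, angles in degrees, forces in N, time in s.
With the tool pointing down it reaches from about 0.275 to 1 m from the base axis. Payload 8.4 kg.
Tool frame: the origin (TCP) lies on the centre line of the jaws, within the pads' length; the fingertips stand 8 mm ahead of it and the grasp point (between the pads) lies 11 mm behind it; z points along the fingers, y is the line along which they close (so a half turn about z gives the same grasp; the last joint's range is limited). The gripper opens to 85 mm and grips with 20 to 120 N. Pads are 22 mm wide; open, the fingers measure 114 mm over their backs; the gripper's body (76 mm by 85 mm) begins 54 mm behind the grasp point. The pads swing forward as they close: fully open they stand 13 mm farther back than shut.
Start: joints at [-74.278, 20.225, 93.587, -0, 66.188, -0.138], TCP at [0.171, -0.601, 0.239] pointing down, gripper open.
Joint ranges: [-150.9, 150.9], [-52.94, 120.26], [3.33, 152.33], [-74.26, 254.26], [0, 154.13], [-172.89, 172.89]. Speed limits (degrees/s): [127.2, 127.2, 159.86, 180, 180, 180].

### API

Orientations are given as [roll, pitch, yaw] about the fixed x, y, z axes, in that order (R = Rz(yaw) Ry(pitch) Rx(roll)).
In Python, from plant import monitor, optics, bot gives the robot as it stands.
- The arm moves only by the tool servo_tool, never from a script. Its argument "series" is a list of rows, each a list of 3 entries, a list of its own where there are three numbers: the opening, from 0 (shut) to 1 (fully open), then the shift along the tool's x, y, z in units of 250 mm (1.0 is 250 mm), then the turn about the tool's z in units of 1.5 rad (1.0 is 1.5 rad). A call has 1 to 10 rows; each row shifts and turns the commanded pose from where the row before left it, along the tool's axes as they then stand; what a row does not reach is not made up. A row lasts 1/10 s, in which the tool goes at most 50 mm and 8.59 degrees, less where a joint would pass 70% of its speed; a pose out of reach is approached as far as the arm can. A call with a number of a shift or a turn outside -1 to 1 is refused whole. A call with a gripper value outside its range is refused whole. The fingers move at their own pace and stop on an object; "newtons" is the grip in N (left out, the last holds). Time passes only in rows, so rows that do not move let the fingers close. It gives the time, the measured TCP pose, the force, the opening and the grip force at its end, in the units of the state.
- monitor.read_state(): the state, without advancing time (a new reading comes with each control period).
- optics.capture(name): name is "side" or "top"; returns a dict with "img" (420x560x3 uint8, red, green, blue), "fovy" (degrees; the focal length in pixels is half the picture's height over the tangent of half this angle, whatever the lens; pixels are square), "cx", "cy" (the principal point, pixels), "rvec" (rotation vector, rad) and "tvec" (3), from world to camera coordinates, as OpenCV has them. Camera axes: x right, y down, z forward; pixel columns grow to the right and rows downward; lengths in m; the calibration is good to about 2 mm. A picture is of the moment at which its call begins. There is no depth.
- bot.hand_in(): hands the job in; it is judged then, once.
The state is a dict: "clock": time; "joint_pos": joint angles; "qvel": joint speeds; "tau": joint torques, N m; "eef_pos": TCP position; "orientation": TCP orientation; "contact_force": force on the tool from outside, world axes, zero at the start; "wrist_torque": the same for the moment, N m; "finger_gap": finger opening in m; "gripper_force": force on a finger pad.
Only numpy, scipy, OpenCV 4.12 (cv2) and the standard library are available. Lean on these libraries where they do the work, as an engineer would, in place of code of your own. Each camera call takes 0.05 s, during which the arm holds its last target. There are 200 camera calls.

## Working session

There is one attempt and no reset: what is moved stays moved. The work goes in short steps, Python scripts to look and compute and a tool call to move; the robot and the scene stay as the last step left them, time stands still between calls to the robot, and variables do not carry over. Pictures are saved under pics/ and viewed, at most 10 in all, crops included, and the job is handed in when it is done.

Besides the shell and the picture viewer there is one more tool, called by a JSON object that holds its "fn" and its "kwargs", one argument or row to a line. servo_tool: Moves the arm, as the interface text tells. Shifts and turns lie within -1 to 1; 1 stands for 250 mm of shift or 1.5 rad of turn. Its arguments: {"type":"object","properties":{"series":{"type":"array"},"newtons":{"type":"number"}},"required":["series"]}

```bash
mkdir -p pics; ls; cat > h.py <<'E'
import numpy as np, cv2
from plant import monitor, optics, bot
def cap(n):
    d=optics.capture(n); f=d["img"].shape[0]/2/np.tan(np.radians(d["fovy"])/2)
    d["K"]=np.array([[f,0,d["cx"]],[0,f,d["cy"]],[0,0,1.]]); d["R"]=cv2.Rodrigues(np.array(d["rvec"],float))[0]
    d["t"]=np.array(d["tvec"],float).reshape(3); return d
def ray(d,u,v):
    c=-d["R"].T@d["t"]; r=d["R"].T@np.linalg.solve(d["K"],[u,v,1.]); return c,r
def onz(d,u,v,z):
    c,r=ray(d,u,v); return c+r*(z-c[2])/r[2]
def proj(d,P):
    return cv2.projectPoints(np.array(P,float).reshape(-1,3),np.array(d["rvec"],float),d["t"],d["K"],None)[0].reshape(-1,2)
def save(d,n): cv2.imwrite("pics/"+n,cv2.cvtColor(d["img"],cv2.COLOR_RGB2BGR))
E
python3 - <<'E'
from h import *
for n in("side","top"):
    d=cap(n); save(d,n+"0.png"); print(n,d["fovy"],d["cx"],d["cy"],-d["R"].T@d["t"],[k for k in d])
    np.save(n+"0.npy",d,allow_pickle=True)
print(monitor.read_state())
E
```

```text
pics
side 42.25757522934775 279.8746334506185 209.5011974148501 [ 1.01903603 -1.03332637  1.07520938] ['img', 'fovy', 'cx', 'cy', 'rvec', 'tvec', 'K', 'R', 't']
top 48.73598657902746 271.48949892575274 207.77256283137044 [ 0.30437258 -0.04772774  1.57033342] ['img', 'fovy', 'cx', 'cy', 'rvec', 'tvec', 'K', 'R', 't']
{'clock': 0.1, 'joint_pos': array([-7.42781330e+01,  2.02598778e+01,  9.36258569e+01,  9.07391047e-04,
        6.61880580e+01, -1.36949007e-01]), 'qvel': array([-0.06793399, -0.11620829, -0.09281051,  0.01132816, -0.03121411,
       -0.09198677]), 'tau': array([-6.66586238e-04, -6.06355333e+01, -3.42818999e+01, -3.44182342e-05,
        3.87086897e-03,  5.42666029e-06]), 'eef_pos': array([ 0.1706864 , -0.60079417,  0.23861415]), 'orientation': array([-1.79926210e+02, -1.00605477e-03,  1.58584485e+01]), 'contact_force': array([-0.60156247,  0.13563525,  0.30192073]), 'wrist_torque': array([-0.00382696, -0.0107854 , -0.01850819]), 'gripper_force': 0.0, 'finger_gap': 0.08507209618233831}
```

View pics/top0.png

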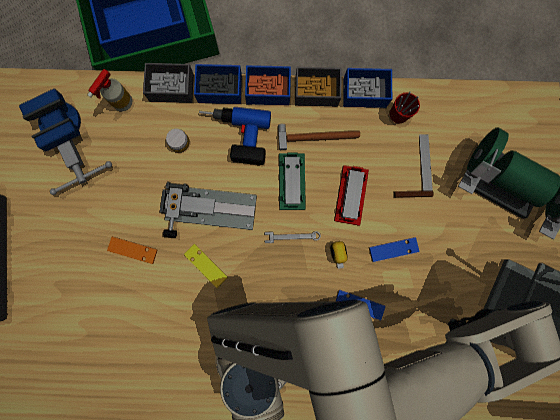

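View pics/side0.png

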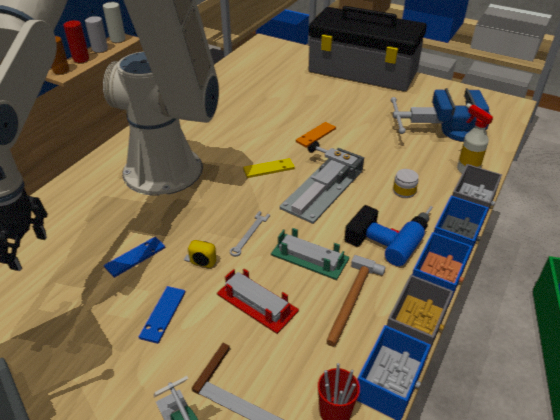

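Top view: the jig is at about (210,207), with its bar at (173,210) and the black handle at (168,233). The plate strip runs about x=185–255, so the run-out points right. The green cradle is at (291,181) and the red one at (351,194). Possible confusions are:
- **Plate:** the orange (132,249), yellow (207,265) and blue (393,249 / 360,303) look-alikes. I choose the grey plate in the jig.
- **Pile:** the green pile (291,181) rather than the red one (351,194).
- **Handle:** the black T at (168,233).

Next is one close crop to check this.

```bash
python3 - <<'E'
from h import *
d=np.load("top0.npy",allow_pickle=True).item(); im=cv2.cvtColor(d["img"],cv2.COLOR_RGB2BGR)
c=im[140:250,150:320]; c=cv2.resize(c,None,fx=4.5,fy=4.5,interpolation=cv2.INTER_CUBIC); c=cv2.convertScaleAbs(c,alpha=1.4,beta=20)
cv2.imwrite("pics/c1.png",c); print(c.shape)
hsv=cv2.cvtColor(im,cv2.COLOR_BGR2HSV)
for n,(u,v) in dict(base=(240,222),base2=(200,195),plate=(200,205),bed=(235,209),green=(292,207),pl=(292,175),wood=(230,170)).items(): print(n,hsv[v,u])
for u,v in [(210,207),(291,181),(168,233)]: print(onz(d,u,v,.03))
E
```

```text
(495, 765, 3)
base [ 75  10 107]
base2 [73 25 71]
plate [105   8 125]
bed [  0  12 151]
green [ 76 124  39]
pl [105   4 129]
wood [ 22 117 155]
[0.49200405 0.15987593 0.03      ]
[ 0.58756018 -0.10931975  0.03      ]
[0.40126569 0.29567179 0.03      ]
```

View pics/c1.png

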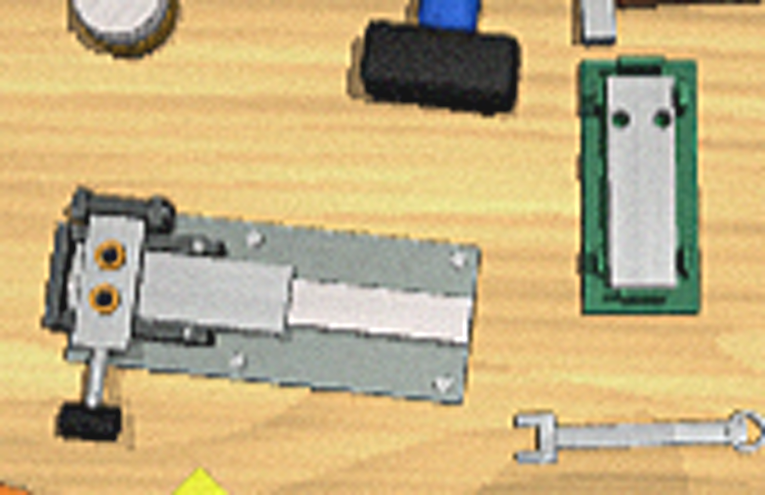

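The crop shows the jig base's right end at (480,248)–(462,403). The plate's free end is at x≈290, the bushes are under the bar at (108,275), and the black T-handle is at (89,420). The green cradle, at (640,187), holds holed plates with the holes at its far end. So the choices stand. Next I measure with line fits.

```bash
cat > m.py <<'E'
from h import *
def cross(f,p0,p1,th,n=400,first=True):
    """subpixel point on p0->p1 where f first crosses th"""
    P=np.linspace(p0,p1,n); v=cv2.remap(f,P[:,0].astype(np.float32)[None],P[:,1].astype(np.float32)[None],cv2.INTER_LINEAR)[0]
    s=np.nonzero((v[:-1]-th)*(v[1:]-th)<=0)[0]
    return P[s[0]] if len(s) else None
def edge(d,f,A,B,off,th,z,n=25):
    """scan lines starting on segment A-B along vector off; robust line in world at z: point, dir"""
    pts=[cross(f,a,a+np.array(off),th) for a in np.linspace(A,B,n)]
    W=np.array([onz(d,*p,z)[:2] for p in pts if p is not None],np.float32)
    vx,vy,x,y=cv2.fitLine(W,cv2.DIST_HUBER,0,0.001,0.001).ravel()
    r=(W-[x,y])@np.array([-vy,vx]); return np.array([x,y]),np.array([vx,vy]),np.median(abs(r)),len(W)
E
python3 - <<'E'
from m import *
d=np.load("top0.npy",allow_pickle=True).item(); I=cv2.GaussianBlur(d["img"],(0,0),.6).astype(np.float32)
rb=(I[...,0]-I[...,2])/(I[...,0]+I[...,2]+1); rg=(I[...,0]-I[...,1])/(I[...,0]+I[...,1]+1)
def deg(v): return np.degrees(np.arctan2(v[1],v[0]))%180
# jig base, z=.012 : top edge, bottom edge, right end
J=dict(far=edge(d,rb,(205,180),(250,185),(0,20),.15,.012),near=edge(d,rb,(205,240),(245,245),(0,-20),.15,.012),end=edge(d,rb,(268,200),(265,225),(-20,0),.15,.012))
for k,v in J.items(): print(k,v[0].round(4),deg(v[1]).round(2),v[2:])
G=dict(l=edge(d,rg,(270,160),(270,200),(25,0),0.0,.010),r=edge(d,rg,(315,160),(315,200),(-25,0),0.0,.010),near=edge(d,rg,(283,222),(302,222),(0,-20),0.0,.010),far=edge(d,rg,(283,143),(302,143),(0,20),0.0,.010))
for k,v in G.items(): print("G",k,v[0].round(4),deg(v[1]).round(2),v[2:])
E
```

```text
far [0.5493 0.1045] 85.39 (np.float32(0.00023456814), 25)
near [0.4302 0.1186] 85.44 (np.float32(0.0002434951), 25)
end [0.4745 0.0129] 174.87 (np.float32(0.00028036954), 25)
G l [ 0.5902 -0.0673] 2.16 (np.float32(0.00023954292), 25)
G r [ 0.5927 -0.1575] 1.46 (np.float32(0.00012842391), 25)
G near [ 0.4925 -0.1127] 91.61 (np.float32(3.2724085e-05), 25)
G far [ 0.6929 -0.1156] 84.42 (np.float32(0.0009896201), 25)
```

```bash
cat >> h.py <<'E'
def T(x,y,yaw):
    a=np.radians(yaw); c,s=np.cos(a),np.sin(a)
    return lambda P:(np.atleast_2d(np.array(P,float))/1e3)@np.array([[c,s,0],[-s,c,0],[0,0,1]])+[x,y,0]
E
python3 - <<'E'
from m import *
d=np.load("top0.npy",allow_pickle=True).item(); s=np.load("side0.npy",allow_pickle=True).item()
a=np.radians(85.4); ux=np.array([np.cos(a),np.sin(a)]); uy=np.array([-ux[1],ux[0]])
far=np.array([.5493,.1045]);near=np.array([.4302,.1186]);end=np.array([.4745,.0129])
mid=((far+near)/2)@uy; c=uy*mid+ux*(end@ux+.150); print("jig",c,"w",(far-near)@uy)
jig=T(*c,85.4)
I=cv2.GaussianBlur(d["img"],(0,0),.6).astype(np.float32)
# drilled_2 top outline z=.03 : grey (low R-G neg?) use brightness vs green: sat
hs=cv2.cvtColor(d["img"],cv2.COLOR_RGB2HSV); m=((hs[...,1]<40)&(hs[...,2]>85)).astype(np.uint8)
def blob(m,box):
    x0,y0,x1,y1=box; k=np.zeros_like(m); k[y0:y1,x0:x1]=m[y0:y1,x0:x1]
    cs=cv2.findContours(k,cv2.RETR_EXTERNAL,cv2.CHAIN_APPROX_NONE)[0]; return max(cs,key=cv2.contourArea)
q=blob(m,(275,150,310,212)); W=np.array([onz(d,*p[0],.03)[:2]*1e3 for p in q],np.float32); print("drilled2",cv2.minAreaRect(W))
for nm,D,box in(("top",d,(155,225,185,245)),("side",s,(300,135,325,155))):
    g=cv2.cvtColor(D["img"],cv2.COLOR_RGB2HSV)[...,2]; b=blob((g<60).astype(np.uint8),box); M=cv2.moments(b); print(nm,"handle px",M["m10"]/M["m00"],M["m01"]/M["m00"],M["m00"],"pred",proj(D,jig([115,105,53]))[0])
gr=T(.5908,-.1124,1.8)
out=[]
for D,n in((d,"t"),(s,"s")):
    im=cv2.resize(cv2.cvtColor(D["img"],cv2.COLOR_RGB2BGR),None,fx=4,fy=4,interpolation=cv2.INTER_CUBIC)
    def pl(P,col): cv2.polylines(im,[((proj(D,P)+.5)*4-.5).round().astype(int)],True,col,1)
    B=lambda x0,x1,y0,y1,z:[[x0,y0,z],[x1,y0,z],[x1,y1,z],[x0,y1,z]]
    pl(jig(B(-150,150,-60,60,12)),(0,0,255)); pl(jig(B(-14,146,-25,25,46)),(255,0,0)); pl(jig(B(-150,-14,-17,17,36)),(0,255,255)); pl(jig(B(102,128,85,125,53)),(255,0,255))
    pl(gr(B(-98,98,-44,44,10)),(0,0,255)); pl(gr(B(-80,80,-25,25,30)),(255,0,0))
    v0,v1,u0,u1=(150,250,155,315) if n=="t" else(130,280,260,380)
    out.append(im[v0*4:v1*4,u0*4:u1*4])
cv2.imwrite("pics/ot.png",out[0]); cv2.imwrite("pics/os.png",out[1]); print([o.shape for o in out])
E
```

```text
jig [0.49379561 0.16183224] w -0.11984716925717594
drilled2 ((591.5723876953125, -112.75558471679688), (157.68698120117188, 47.519168853759766), 1.3048502206802368)
top handle px 169.5581395348837 233.31201550387595 86.0 pred [169.70435268 233.49187476]
side handle px 312.6106442577031 146.23529411764707 59.5 pred [312.31325225 146.89629769]
[(400, 640, 3), (600, 480, 3)]
```

View pics/ot.png

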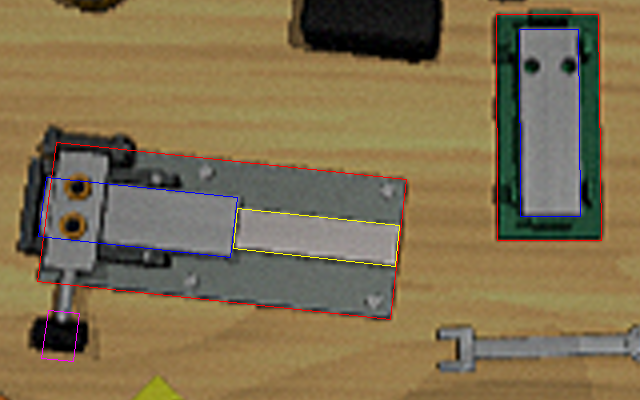

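View pics/os.png

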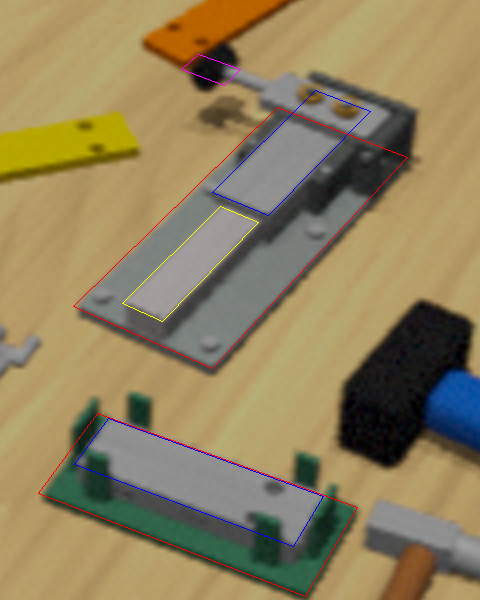

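The overlays agree in both views to about 1 px, and the handle prediction is within 0.7 px. Jig: (0.4938, 0.1618), yaw 85.4°. Green cradle: about (0.591, −0.1125), yaw about 1.6°. In the side crop, the handle is at (212,68) and the pile plate at (200,480). Starting to move.

{"fn": "servo_tool", "kwargs": {
  "series": [
    [1,[0.2,0,0],0.079],
    [1,[0.2,0,0],0.079],
    [1,[0.2,0,0],0.079],
    [1,[0,-0.2,0],0],
    [1,[0,-0.2,0],0],
    [1,[0,-0.2,0],0],
    [1,[0,-0.2,0],0],
    [1,[0,-0.2,0],0],
    [1,[0,-0.2,0],0],
    [1,[0,-0.2,0],0]
  ],
  "newtons": 40
}}

```text
clock: 1.1
eef_pos: [0.3453, -0.2268, 0.2391]
orientation: [-180.0, -0.0, -4.5]
contact_force: [0.9, 0.3, 0.5]
finger_gap: 0.0855
gripper_force: 0.0
```

```bash
cat > plan.py <<'E'
from h import *
import sys
jig=T(.4938,.1618,85.4); gr=T(.5912,-.1126,1.5)
def go(P,yaw,yaw_now=None):
    s=monitor.read_state(); p=s["eef_pos"]; y=s["orientation"][2]
    dl=np.array(P)-p; a=np.radians(y if yaw_now is None else yaw_now); c,sn=np.cos(a),np.sin(a)
    t=np.array([dl[:2]@[c,sn],dl[:2]@[sn,-c],-dl[2]])
    dy=(yaw-y+180)%360-180
    print("t",s["clock"].round(2),"at",p.round(4),s["orientation"].round(2),"units",(t/.25).round(4),"turn",round(-np.radians(dy)/1.5,4),"gap",round(s["finger_gap"],4),"F",s["contact_force"].round(1),"grip",s["gripper_force"])
E
python3 - <<'E'
from plan import *
print(jig([115,105,53])); go(jig([115,105,130])[0],-4.6)
print(monitor.read_state()["joint_pos"].round(1))
E
```

```text
[[0.39836109 0.28485046 0.053     ]]Traceback (most recent call last):
  File "<stdin>", line 2, in <module>
  File "plan.py", line 9, in go
    print("t",s["clock"].round(2),"at",p.round(4),s["orientation"].round(2),"units",(t/.25).round(4),"turn",round(-np.radians(dy)/1.5,4),"gap",round(s["finger_gap"],4),"F",s["contact_force"].round(1),"grip",s["gripper_force"])
              ^^^^^^^^^^^^^^^^
AttributeError: 'float' object has no attribute 'round'
```

{"fn": "servo_tool", "kwargs": {
  "series": [
    [1,[0.005,-0.2,0],0],
    [1,[0.005,-0.2,0],0],
    [1,[0.005,-0.2,0],0],
    [1,[0.005,-0.2,0],0],
    [1,[0.005,-0.2,0],0],
    [1,[0.005,-0.2,0],0],
    [1,[0.005,-0.18,0.06],0],
    [1,[0.005,-0.18,0.1],0],
    [1,[0.005,-0.15,0.1],0],
    [1,[0,0,0.08],0]
  ]
}}

```text
clock: 2.1
eef_pos: [0.3908, 0.1989, 0.1539]
orientation: [-179.9, -0.0, -4.3]
contact_force: [1.0, -0.7, 0.5]
finger_gap: 0.0857
gripper_force: 0.0
```

```bash
sed -i 's/s\["clock"\].round(2)/s["clock"]/' plan.py; python3 - <<'E'
from plan import *
go(jig([115,105,42])[0],-4.6)
print(monitor.read_state()["joint_pos"].round(1))
E
```

```text
t 2.1 at [0.3908 0.1989 0.1539] [-1.7992e+02 -4.0000e-02 -4.3100e+00] units [ 0.0042 -0.345   0.4476] turn 0.0034 gap 0.0857 F [ 1.  -0.7  0.5] grip 0.0
[2.670e+01 1.010e+01 1.203e+02 1.000e-01 4.960e+01 1.210e+02]
```

{"fn": "servo_tool", "kwargs": {
  "series": [
    [1,[0,-0.18,0],0.003],
    [1,[0.004,-0.165,0.04],0],
    [1,[0,0,0.1],0],
    [1,[0,0,0.1],0],
    [1,[0,0,0],0]
  ]
}}

```text
clock: 2.6
eef_pos: [0.3963, 0.28, 0.0923]
orientation: [179.8, 0.3, -4.7]
contact_force: [-0.0, 0.3, 0.5]
finger_gap: 0.0852
gripper_force: 0.0
```

```bash
python3 - <<'E'
from plan import *
go(jig([115,105,42])[0],-4.6)
E
```

```text
t 2.6 at [0.3963 0.28   0.0923] [179.79   0.25  -4.73] units [ 0.0067 -0.0202  0.2013] turn -0.0015 gap 0.0852 F [-0.   0.3  0.5] grip 0.0
```

{"fn": "servo_tool", "kwargs": {
  "series": [
    [1,[0.006,-0.02,0.1],0],
    [1,[0,0,0.1],0],
    [1,[0,0,0],0],
    [0.3,[0,0,0],0],
    [0.3,[0,0,0],0],
    [0.3,[0,0,0],0],
    [0.3,[0,0,0],0],
    [0.3,[0,0,0],0]
  ],
  "newtons": 40
}}

```text
clock: 3.4
eef_pos: [0.4011, 0.2867, 0.0465]
orientation: [-179.9, -0.1, -4.8]
contact_force: [-2.8, 1.1, 8.2]
finger_gap: 0.04
gripper_force: 40.7
```

```bash
python3 - <<'E'
from plan import *
go(jig([115,105,42])[0],-4.6)
d=cap("side"); c=d["img"][100:200,260:380]; cv2.imwrite("pics/g1.png",cv2.cvtColor(cv2.resize(c,None,fx=4,fy=4,interpolation=cv2.INTER_CUBIC),cv2.COLOR_RGB2BGR))
s=monitor.read_state(); p=s["eef_pos"]-np.array([0,0,-.011])
# arc deltas about hinge in tool units (tool x = -jig y, tool z down)
th=np.linspace(0,1.86,21); Y=159*np.cos(th); Z=159*np.sin(th)
print(np.c_[-np.diff(Y),-np.diff(Z)].round(1)/250)
E
```

```text
t 3.4 at [0.4011 0.2867 0.0465] [-1.7989e+02 -1.0000e-01 -4.7900e+00] units [-0.0102  0.0083  0.018 ] turn -0.0022 gap 0.04 F [-2.8  1.1  8.2] grip 40.69822669029236
[[ 0.0028 -0.0592]
 [ 0.0084 -0.0584]
 [ 0.0136 -0.0576]
 [ 0.0188 -0.056 ]
 [ 0.024  -0.054 ]
 [ 0.0288 -0.0516]
 [ 0.0336 -0.0488]
 [ 0.038  -0.0452]
 [ 0.042  -0.0416]
 [ 0.0456 -0.0376]
 [ 0.0488 -0.0332]
 [ 0.052  -0.0284]
 [ 0.0544 -0.0236]
 [ 0.0564 -0.0184]
 [ 0.0576 -0.0132]
 [ 0.0588 -0.0076]
 [ 0.0592 -0.002 ]
 [ 0.0592  0.0032]
 [ 0.0584  0.0088]
 [ 0.0572  0.0144]]
```

View pics/g1.png

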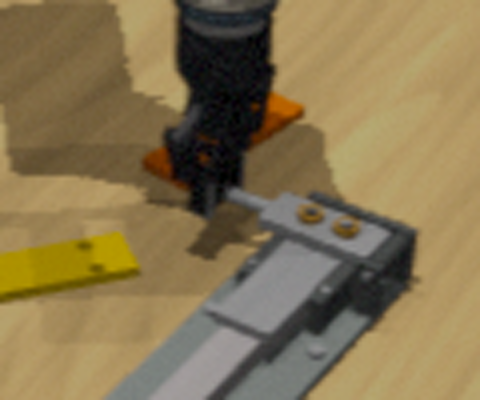

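The fingers hold the handle at its flat ends: gap 40 mm, at about (210,180) in the crop, with the bar still shut. Now the arc.

{"fn": "servo_tool", "kwargs": {
  "series": [
    [0.3,[0.003,0,-0.059],0],
    [0.3,[0.008,0,-0.058],0],
    [0.3,[0.014,0,-0.058],0],
    [0.3,[0.019,0,-0.056],0],
    [0.3,[0.024,0,-0.054],0],
    [0.3,[0.029,0,-0.052],0],
    [0.3,[0.034,0,-0.049],0],
    [0.3,[0.038,0,-0.045],0],
    [0.3,[0.042,0,-0.042],0],
    [0.3,[0.046,0,-0.038],0]
  ]
}}

```text
clock: 4.45
eef_pos: [0.4644, 0.2813, 0.1731]
orientation: [-179.9, 0.0, -4.8]
contact_force: [3.8, 7.9, -15.2]
finger_gap: 0.0392
gripper_force: 42.1
```

```bash
cat >> plan.py <<'E'
def ang():
    s=monitor.read_state(); p=s["eef_pos"]+[0,0,.011]; h=jig([115,-54,53])[0]; a=np.radians(85.4); uy=np.array([-np.sin(a),np.cos(a)])
    y=(p-h)[:2]@uy; z=p[2]-h[2]; print("theta",np.arctan2(z,y),"r",np.hypot(y,z),"yz",y,z)
E
python3 - <<'E'
from plan import *
go(jig([115,-54,201])[0],-4.6); ang()
E
```

```text
t 4.45 at [0.4644 0.2813 0.1731] [-1.799e+02  1.000e-02 -4.800e+00] units [ 0.3717  0.0056 -0.1117] turn -0.0023 gap 0.0392 F [  3.8   7.9 -15.2] grip 42.065178751945496
theta 0.9540781929218509 r 0.16067598483618634 yz 0.09292872264478604 0.1310764075289173
```

{"fn": "servo_tool", "kwargs": {
  "series": [
    [0.3,[0.049,0,-0.033],0],
    [0.3,[0.052,0,-0.028],0],
    [0.3,[0.054,0,-0.024],0],
    [0.3,[0.056,0,-0.018],0],
    [0.3,[0.058,0,-0.013],0],
    [0.3,[0.059,0,-0.008],0],
    [0.3,[0.059,0,-0.002],0],
    [0.3,[0.059,0,0.003],0],
    [0.3,[0.058,0,0.009],0],
    [0.3,[0.04,0,0.012],0]
  ]
}}

```text
clock: 5.45
eef_pos: [0.6001, 0.2699, 0.1994]
orientation: [-179.9, 0.0, -4.8]
contact_force: [-2.6, 2.4, 7.6]
finger_gap: 0.0391
gripper_force: 40.7
```

```bash
python3 - <<'E'
from plan import *
go(jig([115,-98,195])[0],-4.6); ang()
E
```

```text
t 5.45 at [0.6001 0.2699 0.1994] [-1.7991e+02  1.0000e-02 -4.7800e+00] units [0.0029 0.0052 0.0176] turn -0.0021 gap 0.0391 F [-2.6  2.4  7.6] grip 40.71035921573639
theta 1.8390462479434302 r 0.16324709297285228 yz -0.04326772030217732 0.15740876006099416
```

{"fn": "servo_tool", "kwargs": {
  "series": [
    [0.9,[0,0,0],0],
    [0.9,[0,0,0],0],
    [0.9,[0,0,0],0],
    [0.9,[0,0,-0.12],0],
    [0.9,[0,0,-0.14],0],
    [0.9,[0,0.12,-0.02],0],
    [0.9,[-0.1,0.12,0],0],
    [0.9,[-0.1,0.12,0],0],
    [0.9,[-0.1,0.09,0],0],
    [0.9,[-0.09,0,0],-0.02]
  ]
}}

```text
clock: 6.45
eef_pos: [0.4914, 0.1629, 0.2684]
orientation: [179.9, 0.0, -3.1]
contact_force: [0.5, 0.7, -1.1]
finger_gap: 0.0767
gripper_force: 0.0
```

```bash
python3 - <<'E'
from plan import *
go(jig([3,0,150])[0],85.4)
E
```

```text
t 6.45 at [0.4914 0.1629 0.2684] [ 1.7995e+02  1.0000e-02 -3.1300e+00] units [ 0.0103 -0.0081  0.4736] turn -1.0301 gap 0.0767 F [ 0.5  0.7 -1.1] grip 0.0
```

{"fn": "servo_tool", "kwargs": {
  "series": [
    [0.9,[0,0,0.04],-0.1],
    [0.9,[0,0,0.04],-0.1],
    [0.9,[0,0,0.04],-0.1],
    [0.9,[0,0,0.04],-0.1],
    [0.9,[0,0,0.05],-0.1],
    [0.9,[0,0,0.05],-0.1],
    [0.9,[0,0,0.05],-0.1],
    [0.9,[0,0,0.05],-0.1],
    [0.9,[0,0,0.05],-0.1],
    [0.9,[0,0,0.05],-0.1]
  ]
}}

```text
clock: 7.45
eef_pos: [0.493, 0.1652, 0.1531]
orientation: [180.0, -0.0, 83.3]
contact_force: [-0.3, 1.2, 0.6]
finger_gap: 0.077
gripper_force: 0.0
```

```bash
python3 - <<'E'
from plan import *
go(jig([2,0,80])[0],85.4)
d=cap("side"); save(d,"s2.png"); hs=cv2.cvtColor(d["img"],cv2.COLOR_RGB2HSV)
c=d["img"][90:230,260:400]; cv2.imwrite("pics/s2c.png",cv2.cvtColor(cv2.resize(c,None,fx=4,fy=4,interpolation=cv2.INTER_CUBIC),cv2.COLOR_RGB2BGR))
E
```

```text
t 7.45 at [0.493  0.1652 0.1531] [179.97  -0.    83.27] units [-0.0052  0.0044  0.2925] turn -0.0248 gap 0.077 F [-0.3  1.2  0.6] grip 0.0
```

View pics/s2c.png

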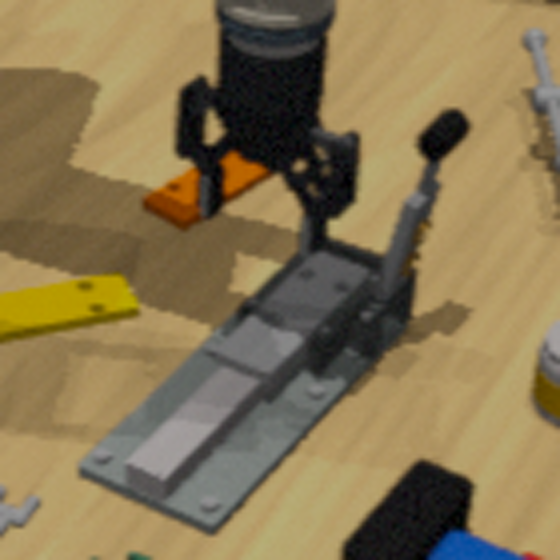

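The bar stands open past upright, with its handle at (443,135) in the crop. The plate still lies in the guides with its free end at (250,350). Descending over that end.

{"fn": "servo_tool", "kwargs": {
  "series": [
    [0.9,[-0.005,0.004,0.1],-0.025],
    [0.9,[0,0,0.1],0],
    [0.9,[0,0,0.1],0],
    [0.9,[0,0,0.08],0],
    [0.9,[0,0,0.04],0],
    [0.9,[0,0,0],0]
  ]
}}

```text
clock: 8.1
eef_pos: [0.4934, 0.1637, 0.0476]
orientation: [-179.9, 0.0, 85.0]
contact_force: [-0.7, 1.5, 0.8]
finger_gap: 0.0767
gripper_force: 0.0
```

```bash
python3 - <<'E'
from plan import *
go(jig([2,0,32])[0],85.4)
E
```

```text
t 8.1 at [0.4934 0.1637 0.0476] [-1.799e+02  4.000e-02  8.496e+01] units [0.0007 0.0022 0.0624] turn -0.0052 gap 0.0767 F [-0.7  1.5  0.8] grip 0.0
```

{"fn": "servo_tool", "kwargs": {
  "series": [
    [0.9,[0,0.002,0.06],-0.005],
    [0.9,[0,0,0],0],
    [0.5,[0,0,0],0],
    [0.5,[0,0,0],0],
    [0.5,[0,0,0],0],
    [0.5,[0,0,0],0],
    [0.5,[0,0,0],0]
  ],
  "newtons": 50
}}

```text
clock: 8.8
eef_pos: [0.4949, 0.164, 0.0345]
orientation: [180.0, -0.0, 85.5]
contact_force: [-2.3, -1.2, 8.4]
finger_gap: 0.0485
gripper_force: 51.4
```

```bash
python3 - <<'E'
from plan import *
go(jig([2,0,32])[0],85.4)
E
```

```text
t 8.8 at [0.4949 0.164  0.0345] [ 1.7996e+02 -2.0000e-02  8.5470e+01] units [-0.001  -0.0038  0.0102] turn 0.0008 gap 0.0485 F [-2.3 -1.2  8.4] grip 51.40235960483551
```

{"fn": "servo_tool", "kwargs": {
  "series": [
    [0.5,[-0.02,0,0],0],
    [0.5,[-0.04,0,0],0],
    [0.5,[-0.055,0,0],0],
    [0.5,[-0.055,0,0],0],
    [0.5,[-0.06,0,0],0],
    [0.5,[-0.06,0,0],0],
    [0.5,[-0.06,0,0],0],
    [0.5,[-0.06,0,0],0],
    [0.5,[-0.05,0,0],0],
    [0.5,[-0.027,0,0],0]
  ]
}}

```text
clock: 9.8
eef_pos: [0.4863, 0.0425, 0.0346]
orientation: [179.8, -0.1, 85.4]
contact_force: [0.9, 8.5, 4.7]
finger_gap: 0.0491
gripper_force: 52.0
```

```bash
python3 - <<'E'
from plan import *
go(jig([-119,0,32])[0],85.4)
E
```

```text
t 9.8 at [0.4863 0.0425 0.0346] [ 1.7984e+02 -9.0000e-02  8.5370e+01] units [ 0.002  -0.0085  0.0102] turn -0.0003 gap 0.0491 F [0.9 8.5 4.7] grip 52.034459710121155
```

{"fn": "servo_tool", "kwargs": {
  "series": [
    [0.9,[0,0,0],0],
    [0.9,[0,0,0],0],
    [0.9,[0,0,0],0],
    [0.9,[0,0,-0.1],0],
    [0.9,[0,0,-0.15],0],
    [0.9,[0.1,0,-0.05],0],
    [0.9,[0.1,0,0],0],
    [0.9,[0.056,0,0],0],
    [0.9,[0,0,0],0]
  ]
}}

```text
clock: 10.7
eef_pos: [0.49, 0.1077, 0.1081]
orientation: [-180.0, 0.0, 85.6]
contact_force: [-0.2, -0.3, -0.6]
finger_gap: 0.0769
gripper_force: 0.0
```

```bash
python3 - <<'E'
from m import *
from plan import *
go(jig([-55,0,32])[0],85.4)
s=cap("side"); d=cap("top"); np.save("side1.npy",s,allow_pickle=True); np.save("top1.npy",d,allow_pickle=True)
ims=[]
for D in(s,d):
    im=cv2.resize(cv2.cvtColor(D["img"],cv2.COLOR_RGB2BGR),None,fx=4,fy=4,interpolation=cv2.INTER_CUBIC)
    def pl(P,col): cv2.polylines(im,[((proj(D,P)+.5)*4-.5).round().astype(int)],True,col,1)
    B=lambda x0,x1,y0,y1,z:[[x0,y0,z],[x1,y0,z],[x1,y1,z],[x0,y1,z]]
    pl(jig(B(-135,25,-25,25,46)),(255,0,0))
    u,v=proj(D,jig([-50,0,40]))[0]; u,v=int(u*4),int(v*4); ims.append(im[v-240:v+240,u-200:u+200])
cv2.imwrite("pics/p1.png",np.hstack(ims))
E
```

```text
t 10.7 at [0.49   0.1077 0.1081] [-179.99    0.     85.61] units [-0.003  -0.0022  0.3043] turn 0.0025 gap 0.0769 F [-0.2 -0.3 -0.6] grip 0.0
```

View pics/p1.png

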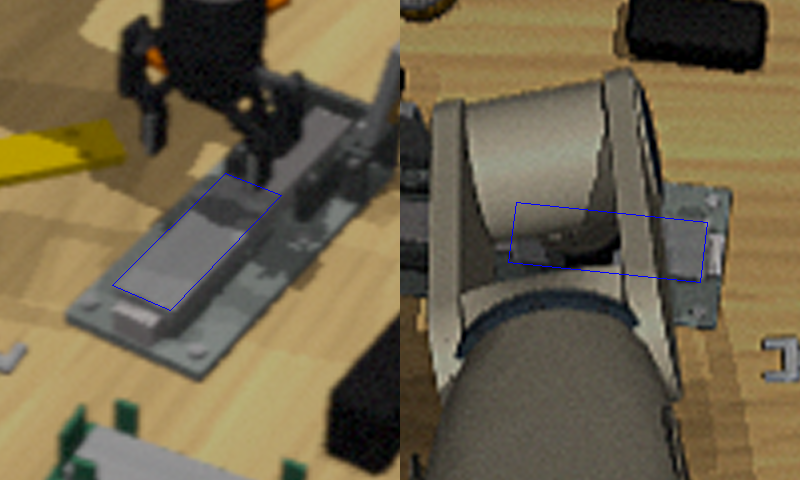

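The side crop shows the plate flat on the run-out and clear of the guides, and its outline matches the predicted blue box to about 1 px. The fingers are free, at (150,130) and (255,170). Now I take it across its middle.

{"fn": "servo_tool", "kwargs": {
  "series": [
    [0.9,[-0.004,-0.002,0.1],0.002],
    [0.9,[0,0,0.1],0],
    [0.9,[0,0,0.076],0],
    [0.9,[0,0,0],0],
    [0.5,[0,0,0],0],
    [0.5,[0,0,0],0],
    [0.5,[0,0,0],0],
    [0.5,[0,0,0],0],
    [0.5,[0,0,0],0]
  ],
  "newtons": 80
}}

```text
clock: 11.7
eef_pos: [0.4904, 0.1051, 0.0406]
orientation: [179.9, -0.0, 85.3]
contact_force: [-0.8, -2.9, 6.4]
finger_gap: 0.0479
gripper_force: 83.5
```

```bash
python3 - <<'E'
from plan import *
go(jig([-55,0,39])[0],85.4)
E
```

```text
t 11.7 at [0.4904 0.1051 0.0406] [ 1.7988e+02 -1.0000e-02  8.5320e+01] units [ 0.0071 -0.0047  0.0065] turn -0.0009 gap 0.0479 F [-0.8 -2.9  6.4] grip 83.4661602973938
```

{"fn": "servo_tool", "kwargs": {
  "series": [
    [0.5,[0,0,-0.04],0],
    [0.5,[0,0,-0.09],0],
    [0.5,[0,0,-0.1],0],
    [0.5,[0,0,-0.1],0],
    [0.5,[0,0,-0.08],0.04],
    [0.5,[0,0,0],0.08],
    [0.5,[0,0,0],0.085],
    [0.5,[0,0,0],0.085],
    [0.5,[0,0,0],0.085],
    [0.5,[0,0,0],0.085]
  ]
}}

```text
clock: 12.7
eef_pos: [0.4889, 0.1053, 0.1422]
orientation: [-180.0, 0.0, 45.5]
contact_force: [-0.4, -0.2, -6.3]
finger_gap: 0.0473
gripper_force: 85.2
```

{"fn": "servo_tool", "kwargs": {
  "series": [
    [0.5,[0,0,0],0.085],
    [0.5,[0,0,0],0.085],
    [0.5,[0,0,0],0.085],
    [0.5,[0,0,0],0.085],
    [0.5,[0,0,0],0.085],
    [0.5,[0,0,0],0.06],
    [0.5,[0,0,0],0.03],
    [0.5,[0,0,0],0]
  ]
}}

```text
clock: 13.5
eef_pos: [0.489, 0.1053, 0.1422]
orientation: [-180.0, 0.0, 1.5]
contact_force: [-0.5, 0.3, -5.9]
finger_gap: 0.0479
gripper_force: 85.2
```

```bash
python3 - <<'E'
from plan import *
go(gr([0,0,140])[0],1.5)
E
```

```text
t 13.5 at [0.489  0.1053 0.1422] [-1.80e+02  3.00e-02  1.47e+00] units [0.3863 0.8817 0.0086] turn -0.0003 gap 0.0479 F [-0.5  0.3 -5.9] grip 85.20171046257019
```

{"fn": "servo_tool", "kwargs": {
  "series": [
    [0.5,[0.02,0.06,0],0],
    [0.5,[0.05,0.12,0],0],
    [0.5,[0.06,0.13,0],0],
    [0.5,[0.06,0.13,0],0],
    [0.5,[0.06,0.13,0],0],
    [0.5,[0.06,0.13,0],0],
    [0.5,[0.05,0.12,0],0],
    [0.5,[0.026,0.06,0],0],
    [0.5,[0,0,0],0],
    [0.5,[0,0,0],0]
  ]
}}

```text
clock: 14.5
eef_pos: [0.591, -0.1117, 0.1415]
orientation: [-180.0, 0.1, 1.5]
contact_force: [-1.1, -0.2, -6.7]
finger_gap: 0.0479
gripper_force: 85.2
```

```bash
python3 - <<'E'
from m import *
from plan import *
go(gr([0,0,140])[0],1.5)
s=cap("side"); d=cap("top"); np.save("side2.npy",s,allow_pickle=True); np.save("top2.npy",d,allow_pickle=True)
p=monitor.read_state()["eef_pos"]; pt=T(p[0],p[1],1.5); zt=p[2]*1e3+5.4
ims=[]
for D in(s,d):
    im=cv2.resize(cv2.cvtColor(D["img"],cv2.COLOR_RGB2BGR),None,fx=4,fy=4,interpolation=cv2.INTER_CUBIC)
    def pl(P,col): cv2.polylines(im,[((proj(D,P)+.5)*4-.5).round().astype(int)],True,col,1)
    B=lambda x0,x1,y0,y1,z:[[x0,y0,z],[x1,y0,z],[x1,y1,z],[x0,y1,z]]
    pl(pt(B(-80,80,-25,25,zt)),(255,0,0)); pl(gr(B(-98,98,-44,44,10)),(0,0,255))
    u,v=proj(D,gr([0,0,80]))[0]; u,v=int(u*4),int(v*4); ims.append(im[v-270:v+270,u-200:u+200])
cv2.imwrite("pics/p2.png",np.hstack(ims))
E
```

```text
t 14.5 at [ 0.591  -0.1117  0.1415] [-1.7996e+02  8.0000e-02  1.5000e+00] units [0.0006 0.0035 0.006 ] turn 0.0001 gap 0.0479 F [-1.1 -0.2 -6.7] grip 85.18322110176086
```

View pics/p2.png

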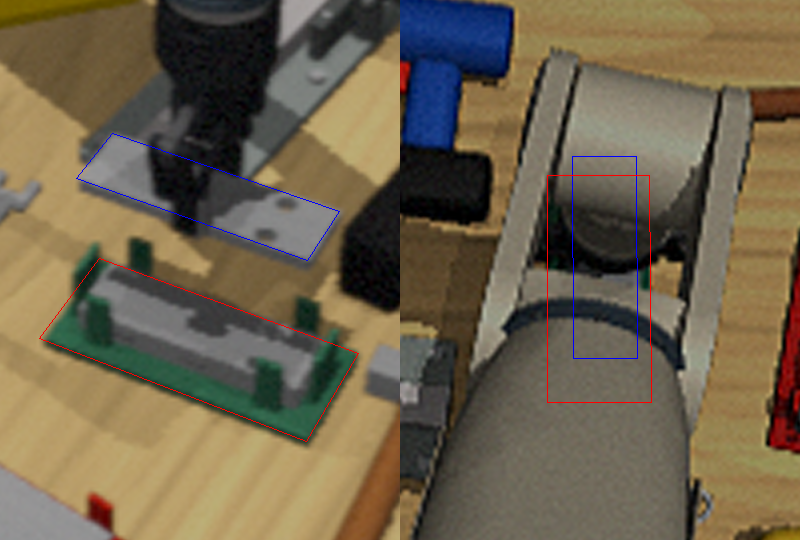

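The side view shows the held plate level over the green cradle. Its holed end is at (325,235), it matches the predicted box within about 1 px, and it lines up with the cradle outline. Lowering in stages.

{"fn": "servo_tool", "kwargs": {
  "series": [
    [0.5,[0.001,0.004,0.03],0],
    [0.5,[0,0,0.06],0],
    [0.5,[0,0,0.07],0],
    [0.5,[0,0,0.07],0],
    [0.5,[0,0,0.06],0],
    [0.5,[0,0,0.04],0],
    [0.5,[0,0,0.03],0],
    [0.5,[0,0,0.02],0],
    [0.5,[0,0,0.01],0],
    [0.5,[0,0,0],0]
  ]
}}

```text
clock: 15.6
eef_pos: [0.5922, -0.1131, 0.0443]
orientation: [180.0, -0.0, 1.5]
contact_force: [0.1, -0.1, -6.9]
finger_gap: 0.048
gripper_force: 85.1
```

```bash
python3 - <<'E'
from plan import *
go(gr([0,0,34.6])[0],1.5)
E
```

```text
t 15.6 at [ 0.5922 -0.1131  0.0443] [ 1.80e+02 -1.00e-02  1.51e+00] units [-0.0041 -0.0022  0.0389] turn 0.0001 gap 0.048 F [ 0.1 -0.1 -6.9] grip 85.11002540588379
```

{"fn": "servo_tool", "kwargs": {
  "series": [
    [0.5,[-0.002,-0.001,0.008],0],
    [0.5,[0,0,0.008],0],
    [0.5,[0,0,0.006],0],
    [0.5,[0,0,0.006],0],
    [0.5,[0,0,0.004],0],
    [0.5,[0,0,0],0]
  ]
}}

```text
clock: 16.2
eef_pos: [0.5915, -0.1128, 0.0361]
orientation: [-180.0, 0.0, 1.5]
contact_force: [-0.1, -0.1, -7.0]
finger_gap: 0.0478
gripper_force: 85.1
```

{"fn": "servo_tool", "kwargs": {
  "series": [
    [0.5,[0,0,0.003],0],
    [0.5,[0,0,0.003],0],
    [0.5,[0,0,0],0],
    [0.5,[0,0,0],0]
  ]
}}

```text
clock: 16.6
eef_pos: [0.5918, -0.1128, 0.0354]
orientation: [180.0, -0.0, 1.5]
contact_force: [-3.5, 0.4, 4.9]
finger_gap: 0.0475
gripper_force: 91.7
```

Contact: the load is now carried by the pile, at the expected height. Releasing gently and withdrawing.

{"fn": "servo_tool", "kwargs": {
  "series": [
    [0.75,[0,0,0],0],
    [0.75,[0,0,0],0],
    [0.75,[0,0,0],0],
    [0.75,[0,0,-0.04],0],
    [0.75,[0,0,-0.1],0],
    [0.75,[0,0,-0.15],0],
    [0.75,[0,0,-0.2],0],
    [0.75,[-0.1,0.15,-0.1],0],
    [0.75,[-0.1,0.17,0],0],
    [0.75,[-0.1,0.17,0],0]
  ]
}}

```text
clock: 17.6
eef_pos: [0.5206, -0.2373, 0.1838]
orientation: [179.9, -0.2, 1.6]
contact_force: [0.7, -1.8, -0.1]
finger_gap: 0.0639
gripper_force: 0.0
```

{"fn": "servo_tool", "kwargs": {
  "series": [
    [0.75,[-0.1,0.17,0],0],
    [0.75,[-0.1,0.17,0],0],
    [0.75,[-0.1,0.17,0],0],
    [0.75,[-0.1,0.17,0],0],
    [0.75,[0,0,0],0],
    [0.75,[0,0,0],0]
  ]
}}

```text
clock: 18.2
eef_pos: [0.4243, -0.4097, 0.1821]
orientation: [180.0, -0.0, 1.3]
contact_force: [0.3, 1.0, -0.6]
finger_gap: 0.0641
gripper_force: 0.0
```

```bash
python3 - <<'E'
from m import *
from plan import *
go(gr([0,0,140])[0],1.5)
s=cap("side"); d=cap("top")
hs=cv2.cvtColor(d["img"],cv2.COLOR_RGB2HSV); m=((hs[...,1]<40)&(hs[...,2]>85)).astype(np.uint8)
k=np.zeros_like(m); k[140:215,275:312]=m[140:215,275:312]; q=max(cv2.findContours(k,cv2.RETR_EXTERNAL,cv2.CHAIN_APPROX_NONE)[0],key=cv2.contourArea)
print(cv2.minAreaRect(np.array([onz(d,*p[0],.04)[:2]*1e3 for p in q],np.float32)))
a=cv2.resize(s["img"][90:290,260:390],None,fx=3,fy=3,interpolation=cv2.INTER_CUBIC); b=cv2.resize(d["img"][140:240,155:290+30],None,fx=2.4,fy=2.4,interpolation=cv2.INTER_CUBIC)
o=np.zeros((600,390+b.shape[1],3),np.uint8); o[:,:390]=a; o[:b.shape[0],390:]=b
cv2.imwrite("pics/f.png",cv2.cvtColor(o,cv2.COLOR_RGB2BGR)); print(o.shape)
E
```

```text
t 18.2 at [ 0.4243 -0.4097  0.1821] [ 1.7999e+02 -3.0000e-02  1.3500e+00] units [ 0.6952 -1.1724  0.1682] turn -0.0018 gap 0.0641 F [ 0.3  1.  -0.6] grip 0.0
((591.5462036132812, -114.7529296875), (160.928955078125, 49.52299499511719), 2.824026107788086)
(600, 786, 3)
```

View pics/f.png

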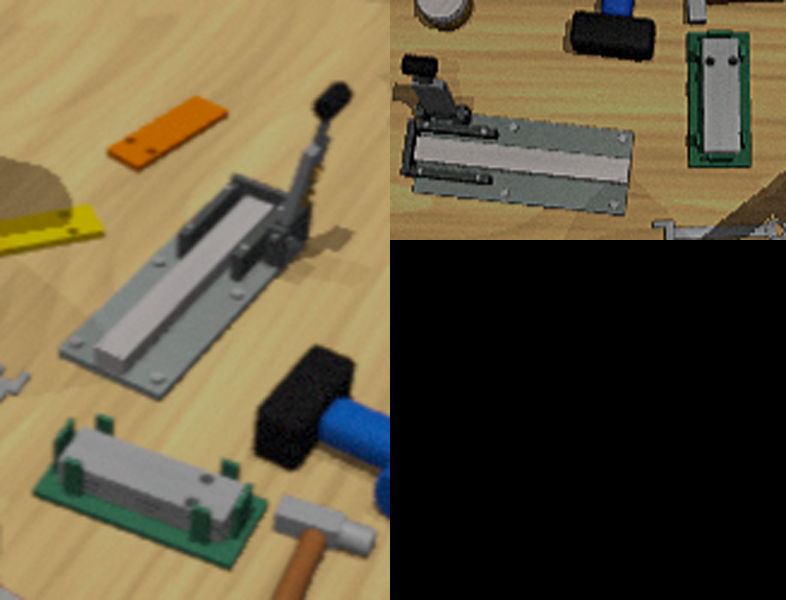

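The final view shows the jig empty, with the bar open (handle at (333,100)). The plate lies flat and square as the third layer inside the green cradle at (155,480), with its holes at the same end as the pile's, and the arm is clear. Handing in.

```bash
python3 -c "
from plant import bot
print(bot.hand_in())"
```

```text
the job is handed in; nothing more can be done
None
```

The job is handed in, done in order in about 18 s: the clamp bar stands open past upright, and the plate was drawn onto the run-out and let go there, then regrasped across its middle and lowered flat onto the pile in the green cradle, centred to about 2 mm.

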